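# Vent the sample chamber and hold its sprung lid at the index arm

### The arm

A 6-joint arm with a two-finger parallel gripper is mounted at the origin on a cart in front of the work surface, level with it; the furniture and walls round the work are solid. World frame = base frame: x ahead of the robot, y to its left, z up, the work surface at z = 0. Lengths are in m, angles in rad, forces in N, time in s.
With the tool pointing down it reaches from about 0.325 to 1 m from the base axis. Payload 5.1 kg.
Tool frame: the origin (TCP) lies midway between the tips of the shut fingers; the grasp point (between the pads) lies behind it (arm.tcp_to_grasp is the z of the grasp point in the tool frame, in m); z points along the fingers, y is the line along which they close (so a half turn about z gives the same grasp; the last joint's range is limited). The gripper opens to 85 mm and grips with 20 to 120 N. Pads are 22 mm wide; open, the fingers measure 114 mm over their backs; the gripper's body (76 mm by 85 mm) begins 54 mm behind the grasp point. The pads swing forward as they close: fully open they stand 13 mm farther back than shut.
Start: joints at [-1.244, 0.124, 1.65, -0, 1.367, -0.083], TCP at [0.259, -0.596, 0.231] pointing down, gripper open.
Joint ranges: [-2.61, 2.61], [-1.02, 2.33], [0.03, 2.71], [-1.35, 4.49], [0.32, 2.68], [-2.91, 2.91]. Speed limits (rad/s): [2.57, 2.57, 3.14, 3.14, 3.14, 3.14].

### API

Orientations are given as a unit quaternion [w, x, y, z].
In Python, from station import arm gives the robot as it stands.
- The arm moves only by the tool servo_tool, never from a script. Its argument "commands" is a list that holds one entry, the list of rows, each a list of 7 numbers: the finger opening in m, from 0 to 0.0854, then the shift along the tool's x, y, z in shares of 0.8 m (1.0 is 0.8 m), then the turn, a rotation vector about the tool's x, y, z in shares of 180 degrees (1.0 is 180 degrees). A call has 1 to 20 rows; each row is the pose to reach, as a shift and turn from the pose commanded when the call began, along the tool's axes at that moment; what a row does not reach only later rows make up. A row lasts 1/10 s, in which the tool goes at most 50 mm and 8.59 degrees, less where a joint would pass 70% of its speed; a pose out of reach is approached as far as the arm can. A call with a gripper value outside its range is refused whole. The fingers move at their own pace and stop on an object; "squeeze" is the grip in N (left out, the last holds). Time passes only in rows, so rows that repeat a pose let the fingers close. It gives the time, the measured TCP pose, the force, the opening and the grip force at its end, in the units of the state.
- arm.sense(): the state, without advancing time (a new reading comes with each control period).
- arm.grab_frame(name): name is "side" or "top"; returns the picture (400x640x3 uint8, red, green, blue); there is no depth.
- arm.camera_params(name): a dict with "fov_y" (degrees; the focal length in pixels is half the picture's height over the tangent of half this angle, whatever the lens; pixels are square), "cx", "cy" (the principal point, pixels), "k1" (the pictures are not rectified: a ray, as slopes to the right and down, at radius r is drawn at 1 + k1 r^2 times it, then the intrinsics apply), "position" and "orientation" of the camera in the world. Camera axes: x right, y down, z forward; pixel columns grow to the right and rows downward; lengths in m; the calibration is good to about 2 mm. A picture is of the moment at which its call begins. camera_params takes no time and is no camera call.
- arm.hand_in(): hands the job in; it is judged then, once.
The state is a dict: "time": time; "joints": joint angles; "qd": joint speeds; "joint_torque": joint torques, N m; "tool_pos": TCP position; "tool_rot": TCP orientation; "wrist_force": force on the tool from outside, world axes, zero at the start; "wrist_torque": the same for the moment, N m; "opening": opening from 0.0 (shut) to 1.0 (fully open); "grip_force": force on a finger pad.
Only numpy, scipy, OpenCV 4.12 (cv2) and the standard library are available. Lean on these libraries where they do the work, as an engineer would, in place of code of your own. Each camera call takes 0.05 s, during which the arm holds its last target. There are 200 camera calls.

### The job

Vent the grey sample chamber: turn the lever of the lever-handled bench tap a quarter turn counter-clockwise, from crosswise to fully in line above its nozzle. Only then lift the chamber's spring-closed lid by the white pull at its front until the lid lies level with the metal index arm at its side, seen from the side at the same slope, and finish holding it still there with the gripper; do not let go. Leave the index arm, the round-knob tap and the other things on the bench as they are.

Things in the scene. Friction and masses are not known exactly. Their poses are not given: they have to be found in the camera images.
- chamber: Sample chamber, a fixed grey metal box 150 x 150 mm, 78 mm high, lid top at 92 mm; origin at the centre of its underside, z up. Its front (with the lid's pull) faces its -x, the lid's hinge runs along y on its far (+x) rim, 83 mm behind the origin and 86 mm up. The index arm and its round aluminium graduated plate are on its -y side.
- chamber_lid (a joint): Angle of the lid in rad: 0 = shut, grows as its front rises, stop at 1.3. A spring and the lid's weight close it: about 0.75 N m shut, 0.9 to 1.0 N m at 0.5 to 0.9 rad (4 to 6 N at the pull); it falls shut if let go.
- lid_grip (a point): Grip point on the lid's pull, a white tongue 14 mm wide (y), 16 mm high (z) that stands out 52 mm to -x from the middle of the lid's front edge; the point is in its section centre, 29 mm out from the edge, 190 mm from the hinge line, 86 mm above the bench when shut. Axes are the lid's: -x from hinge to tongue, y along the hinge, z out of the lid's top; shut, parallel to the chamber's.
- lid_hinge (a point): Middle of the lid's hinge line, 86 mm above the bench, on the chamber's middle plane (axes turn with the lid; y is the hinge line).
- index_arm (a joint): Angle of the index arm in rad, same zero, sense and hinge line as the lid: the lid is at the mark when joint chamber_lid equals this. Set anew each time between 0.45 and 0.85; friction keeps it there.
- index_tip (a point): Free end of the index arm, a thin bare-metal bar 6 x 10 mm with a round 18 mm button at its end, beside the lid on the chamber's -y side: 155 mm from the hinge line, 95 mm to -y of the lid's middle. Axes as the lid's: -x along the arm from the hinge to the tip.
- lever_tap: Lever-handled bench tap, fixed: steel column 26 mm thick (38 mm at its head) on a 60 mm round foot, 112 mm high, with a ribbed nozzle to its -x, 96 mm up, reaching 70 mm out. Origin at the centre of its underside, on the lever's turning axis. It and the knob tap can stand in either place.
- vent_lever (a joint): Angle of the tap's lever in rad: 0 = closed, crosswise, pointing to the tap's +y; pi/2 = open, at its stop, pointing to the tap's -x above the nozzle. It opens counter-clockwise seen from above and stays where it is left; about 0.12 N m of friction (2 N at the grip point). Starts 0 to 0.2.
- lever_grip (a point): Grip point on the white lever, 60 mm out from the turning axis, in the middle of its section, 136 mm above the bench. The lever is a level bar 14 mm wide and 14 mm high that ends 85 mm from the axis and moves with the joint. The point's +y points outward along the lever, z up.
- knob_tap: The other bench tap, same column and nozzle, but with a round 42 mm white knob on top, 148 mm high in all; fixed; leave alone. Origin at the centre of its underside.
- needle_knob (a joint): Angle in rad of the knob tap's round knob, 0 at the start; leave alone.
- tally_counter: Bystander: small white hand counter with a ring, 77 x 43 x 23 mm, loose; origin at its underside.
- calculator: Bystander: grey pocket calculator, 118 x 66 x 13 mm, loose; origin at its underside.
- petri_dish: Bystander: clear petri dish, 59 mm across, 14 mm high, loose; origin at its underside.
- weighing_bottle: Bystander: clear glass bottle with stopper, 42 mm across, 70 mm high, loose; origin at its underside.
- usb_stick: Bystander: USB stick, 53 x 18 x 8 mm, loose; origin at its underside.

How it is judged:
On the way, in this order (a step that is already met when the one before it is completed fails the run):
1. the tap's lever is turned fully open, in line with its nozzle, while the lid is shut (value of joint vent_lever above 1.45 rad and value of joint chamber_lid below 0.1 rad), for 0.2 s.
2. the lid is lifted level with the index arm and held there by the fingers (angle between the x axis of lid_grip and the x axis of index_tip, either way round below 0.07 rad and contact force between the fingers and chamber above 1.5 N and value of joint chamber_lid above 0.35 rad), for 0.3 s.
At the end, for the whole second after the job is handed in: The gripper's fingers hold the lid (more than 1.5 N) at rest within 0.07 rad (4 degrees) of the index arm's slope; the tap's lever is still open (over 1.4 rad) (all of step 2 and value of joint vent_lever above 1.4 rad and velocity of joint chamber_lid between -0.05 and 0.05 rad/s); the arm keeps its last pose, push and grip.
It fails at once if the lid is raised before the tap's lever is open (value of joint chamber_lid above 0.1 rad and value of joint vent_lever below 1.3 rad).
It fails at once if the index arm is shifted by more than 8 mm at its tip (distance of index_tip from where it was at the start of the episode above 0.008 m).
It fails at once if the round knob is turned (value of joint needle_knob above 0.2 rad or value of joint needle_knob below -0.2 rad).
It fails at once if a bystander is shifted by more than 30 mm (distance of any of tally_counter, calculator, petri_dish, weighing_bottle, usb_stick from where it was at the start of the episode above 0.03 m).
It also fails if it takes over 51 s, if anything falls off the work surface, if the arm or the gripper's body presses on something with over 40 N, if the wrist force passes 120 N, or if a joint passes its speed limit or range.

## Working session

There is one attempt and no reset: what is moved stays moved. The work goes in short steps, Python scripts to look and compute and a tool call to move; the robot and the scene stay as the last step left them, time stands still between calls to the robot, and variables do not carry over. Pictures are saved under pics/ and viewed, at most 10 in all, crops included, and the job is handed in when it is done.

Besides the shell and the picture viewer there is one more tool, called after "Emit:" by a JSON object that holds its "method" and its "body". servo_tool: Moves the arm, as the interface text tells. Its arguments: {"type":"object","properties":{"commands":{"type":"array","items":{"type":"array","items":{"type":"array","items":{"type":"number"}}}},"squeeze":{"type":"number"}},"required":["commands"]}

```bash
mkdir -p pics
python3 - <<'E'
from station import arm
import cv2
for n in ("side","top"):
    cv2.imwrite(f"pics/{n}0.png",arm.grab_frame(n)[:,:,::-1]); print(n,arm.camera_params(n))
print(arm.sense(),arm.tcp_to_grasp)
E
```

```text
side {'fov_y': 47.846108244252214, 'cx': 327.7614879687808, 'cy': 200.29474036936082, 'k1': 0.005586918957793116, 'position': array([ 0.66735418, -0.70322276,  1.08287828]), 'orientation': array([-0.3197789 ,  0.9452373 ,  0.06316982, -0.01665772])}
top {'fov_y': 56.594894007168946, 'cx': 321.14025154226164, 'cy': 199.3192769234063, 'k1': 0.030452187243306818, 'position': array([0.38075584, 0.02429474, 1.10532816]), 'orientation': array([-0.07129075,  0.7128111 , -0.69399747,  0.07201021])}
{'time': 0.1, 'joints': array([-1.24359361e+00,  1.24475531e-01,  1.65154531e+00, -1.79233000e-06,
        1.36751672e+00, -8.25633342e-02]), 'qd': array([-1.22310701e-03, -1.12553855e-03, -1.68712175e-03,  1.33117754e-03,
        4.39156895e-05,  3.05509131e-04]), 'joint_torque': array([-3.84647119e-04, -4.24931109e+01, -3.66653574e+01, -1.53587516e-04,
        3.93964510e-03,  4.10889797e-06]), 'tool_pos': array([ 0.25877104, -0.59566017,  0.23014823]), 'tool_rot': array([-9.65076367e-04,  9.79084290e-01,  2.03452715e-01, -1.19524279e-04]), 'wrist_force': array([-0.14567304, -0.1731964 ,  0.25595563]), 'wrist_torque': array([ 0.046945  , -0.00973023,  0.02037736]), 'grip_force': 0.0, 'opening': 0.9961109799280339} -0.0187
```

View pics/side0.png

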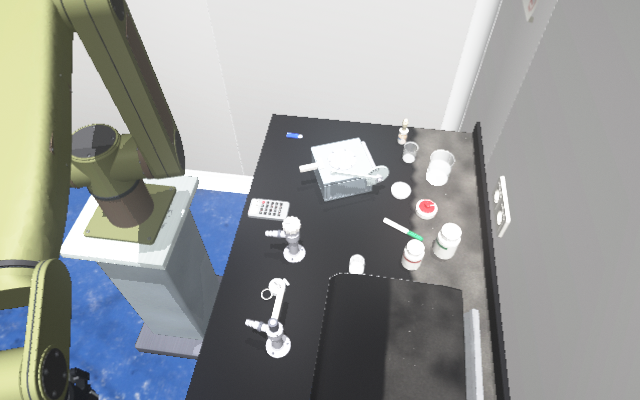

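View pics/top0.png

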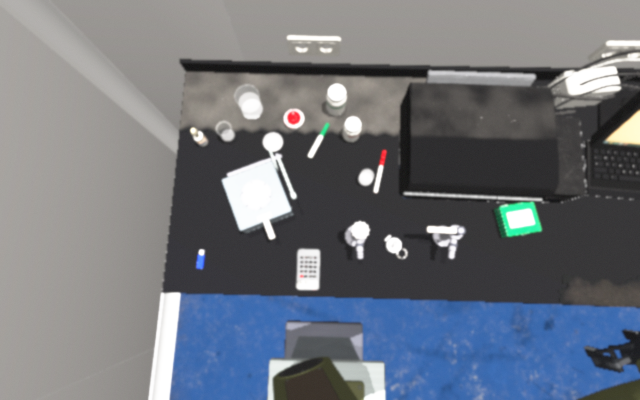

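The side view shows the chamber at about (345,170) with its pull at (307,168). The knob tap is at (292,240) and the lever tap at (275,330). In the top view the chamber is at (258,195), the pull at (268,228), the index arm at (285,178) and the lever tap at (447,238). I'll enlarge these.

```bash
cat > h.py <<'E'
import numpy as np, cv2
from station import arm
from scipy.spatial.transform import Rotation as R
def q2R(q): return R.from_quat(np.r_[q[1:],q[0]])
def cam(n):
    p=arm.camera_params(n); f=200/np.tan(np.radians(p['fov_y']/2))
    return p,np.array([[f,0,p['cx']],[0,f,p['cy']],[0,0,1]]),np.array([p['k1'],0,0,0,0.]),q2R(p['orientation']).as_matrix()
def proj(n,P):
    p,K,d,Rm=cam(n); return cv2.projectPoints((np.atleast_2d(P)-p['position'])@Rm,np.zeros(3),np.zeros(3),K,d)[0][:,0]
def ray(n,uv):
    p,K,d,Rm=cam(n); s=cv2.undistortPoints(np.array([[uv]],float),K,d)[0,0]
    return p['position'],Rm@np.r_[s,1]
def onz(n,uv,z):
    o,r=ray(n,uv); return o+r*(z-o[2])/r[2]
def tri(uvs,uvt):
    (a,r),(b,s)=ray('side',uvs),ray('top',uvt)
    t=np.linalg.lstsq(np.c_[r,-s],b-a,rcond=None)[0]; p,q=a+r*t[0],b+s*t[1]
    return (p+q)/2,np.linalg.norm(p-q)
def crop(img,u,v,w,h,W,H): return cv2.resize(img[v:v+h,u:u+w],(W,H),interpolation=cv2.INTER_CUBIC)
E
python3 - <<'E'
from h import *
s=cv2.imread('pics/side0.png');t=cv2.imread('pics/top0.png')
cv2.imwrite('pics/c1.png',np.hstack([crop(s,295,130,100,75,400,300)]) if 0 else np.vstack([np.hstack([crop(s,295,130,100,75,400,300),crop(t,215,140,100,75,400,300)[:]]),np.hstack([crop(s,230,265,100,100,400,300)[:, :] if 0 else crop(s,235,275,100,75,400,300),crop(t,395,200,100,75,400,300)])]))
E
```

```text
(no output)
```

View pics/c1.png

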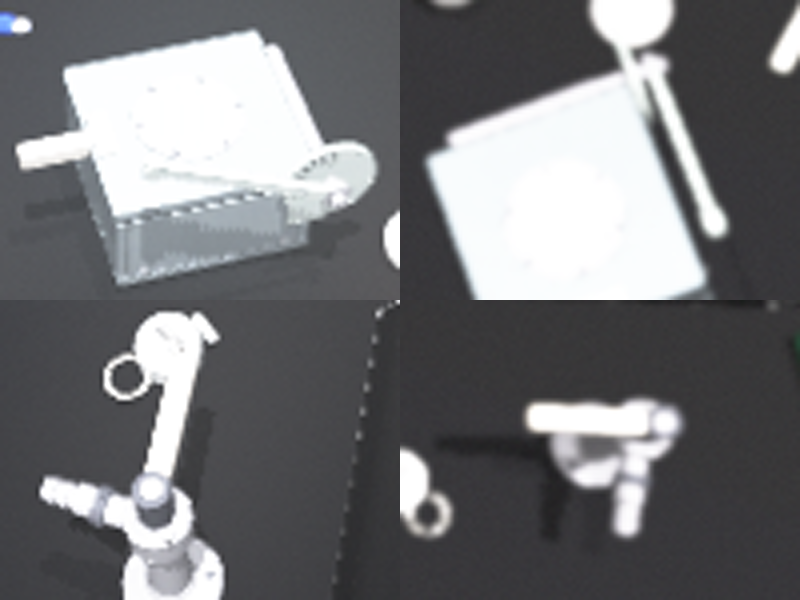

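The enlarged crops give clear lid corners, both ends of the index arm, and the tap's cap, lever and nozzle. Next I'll triangulate and fit.

Run:
```python
from h import *
np.set_printoptions(precision=4,suppress=True)
S=lambda x,y,o:(o[0]+x/4,o[1]+y/4)
s1=lambda x,y:S(x,y,(295,130)); t1=lambda x,y:S(x-400,y,(215,140)); s2=lambda x,y:S(x,y-300,(235,275)); t2=lambda x,y:S(x-400,y-300,(395,200))
print('index tip',tri(s1(155,172),t1(713,222)));print('index hinge',tri(s1(340,195),t1(655,65)))
print('cap',tri(s2(152,490),t2(666,420)))
print('foot top',onz('top',t2(592,450),0.004),'side',onz('side',s2(173,583),.004))
print('nozzle tip',tri(s2(45,488),t2(626,533)))
print('lever end top',onz('top',t2(528,417),.14), 'root', onz('top',t2(640,422),.14),'capz.15',onz('top',t2(666,420),.15),onz('side',s2(152,490),.15))
for n,uv in (('top',t1(427,160)),('top',t1(707,285)),('side',s1(67,70)),('side',s1(258,33)),('side',s1(117,215))): print(n,onz(n,uv,.092))
print('tongue tip side',onz('side',s1(18,155),.086)); print('tongue tip top',onz('top',(270,238),.086))
```

```text
index tip (array([0.5864, 0.0998, 0.1486]), np.float64(0.000990540740370079))
index hinge (array([0.7154, 0.1516, 0.0837]), np.float64(0.0028531263302353574))
cap (array([ 0.5078, -0.339 ,  0.1451]), np.float64(0.0012319039149774839))
foot top [ 0.502  -0.3371  0.004 ] side [ 0.5089 -0.3395  0.004 ]
nozzle tip (array([ 0.4381, -0.3269,  0.0956]), np.float64(0.002633998199378117))
lever end top [ 0.5073 -0.2519  0.14  ] root [ 0.5061 -0.3243  0.14  ] capz.15 [ 0.5066 -0.3373  0.15  ] [ 0.5092 -0.3406  0.15  ]
top [0.6371 0.3063 0.092 ]
top [0.5535 0.1064 0.092 ]
side [0.5034 0.2409 0.092 ]
side [0.6436 0.3004 0.092 ]
side [0.5601 0.105  0.092 ]
tongue tip side [0.4798 0.1564 0.086 ]
tongue tip top [0.4786 0.1632 0.086 ]
```

Run:
```python
from h import *
from scipy.optimize import least_squares
np.set_printoptions(precision=4,suppress=True)
S=lambda x,y,o:(o[0]+x/4,o[1]+y/4)
s1=lambda x,y:S(x,y,(295,130)); t1=lambda x,y:S(x-400,y,(215,140))
def pts(p):
    x,y,w,a,hw,bx=p; Rz=R.from_euler('z',w).as_matrix(); c=np.array([x,y,0])
    L=[('top',t1(427,160),(bx,hw,.092)),('top',t1(707,285),(-.078,-hw,.092)),('side',s1(67,70),(-.078,hw,.092)),('side',s1(258,33),(bx,hw,.092)),('side',s1(117,215),(-.078,-hw,.092)),
     ('side',s1(18,155),(-.130,0,.086)),('top',(269,238),(-.130,0,.086)),
     ('top',t1(713,222),(.083-.155*np.cos(a),-.095,.086+.155*np.sin(a))),('side',s1(155,172),(.083-.155*np.cos(a),-.095,.086+.155*np.sin(a))),
     ('top',t1(655,65),(.083,-.095,.086)),('side',s1(340,195),(.083,-.095,.086))]
    return [(n,uv,c+Rz@np.array(q)) for n,uv,q in L]
f=lambda p:np.r_[np.ravel([proj(n,q)[0]-uv for n,uv,q in pts(p)]),(p[4]-.076)/.003,(p[5]-.075)/.006]
r=least_squares(f,[.6,.2,.4,.6,.076,.075],loss='soft_l1'); print(r.x); print(f(r.x)[:-2].reshape(-1,2)); J=r.jac; print(np.sqrt(np.diag(np.linalg.inv(J.T@J))))
for a in(.4,.45,.5,.55): 
    print(a,[ (n,proj(n,q)[0]-uv) for n,uv,q in pts(np.r_[r.x[:3],a,r.x[4:]])[7:9]])
```

```text
[0.6014 0.207  0.3887 0.451  0.0758 0.0735]
[[ 0.5822 -1.2077]
 [-0.2504 -1.5948]
 [-0.6167 -1.6609]
 [-0.812  -1.1287]
 [-0.6705 -0.6861]
 [ 0.4884 -0.2785]
 [ 3.0653 -0.8344]
 [ 0.6206 -0.0573]
 [-0.7224 -0.5769]
 [ 0.1296 -0.3033]
 [-0.8336 -0.0663]]
[0.0015 0.0013 0.0138 0.0227 0.0018 0.0035]
0.4 [('top', array([1.2283, 1.6514])), ('side', array([-1.9219,  1.3743]))]
0.45 [('top', array([ 0.6329, -0.0227])), ('side', array([-0.7471, -0.5389]))]
0.5 [('top', array([-0.0114, -1.8271])), ('side', array([ 0.5604, -2.4513]))]
0.55 [('top', array([-0.7036, -3.7584])), ('side', array([ 1.9983, -4.357 ]))]
```

```bash
cat >> h.py <<'E'
def go(pos,Rt,base=None):
    """row (shift, rotvec deg) in tool axes from the present pose to the world pose"""
    s=arm.sense(); p0,R0=(s['tool_pos'],q2R(s['tool_rot'])) if base is None else base
    return np.round(np.r_[R0.inv().apply(np.array(pos)-p0)*1000,(R0.inv()*Rt).as_rotvec(degrees=True)],1)
def down(yaw): # tool z down, tool x at yaw deg
    return R.from_euler('z',yaw,degrees=True)*R.from_euler('x',180,degrees=True)
E
python3 - <<'E'
from h import *
print(go((.508,-.277,.20),down(90)))
E
```

```text
[ 3.555e+02 -1.929e+02  3.060e+01 -1.000e-01 -1.000e-01 -6.650e+01]
```

The manual's scale: shifts go in shares of 0.8 m and turns go in shares of 180 degrees. Converting my numbers, 0.3555 m is 0.4444, 0.345 m is 0.4313, -66.5 degrees is -0.3694.

Emit:
{"method": "servo_tool", "body": {"commands": [[[0.05, 0.05, -0.025, 0, 0, 0, -0.0389], [0.05, 0.1, -0.0538, 0.0063, 0, 0, -0.0778], [0.05, 0.15, -0.0813, 0.0125, 0, 0, -0.1167], [0.05, 0.2, -0.1088, 0.015, 0, 0, -0.1556], [0.05, 0.25, -0.135, 0.0188, 0, 0, -0.2], [0.05, 0.3, -0.1625, 0.0225, 0, 0, -0.2444], [0.05, 0.35, -0.19, 0.0275, 0, 0, -0.2889], [0.05, 0.4, -0.2175, 0.0325, 0, 0, -0.3333], [0.05, 0.4313, -0.2338, 0.0375, 0, 0, -0.3694], [0.05, 0.4444, -0.2413, 0.0383, 0, 0, -0.3694], [0.05, 0.4444, -0.2413, 0.0383, 0, 0, -0.3694], [0.05, 0.4444, -0.2413, 0.0383, 0, 0, -0.3694]]], "squeeze": 30}}

```text
time: 1.3
tool_pos: [0.5077, -0.2781, 0.2006]
tool_rot: [-0.0, 0.708, 0.706, -0.0]
wrist_force: [0.2, 0.8, -1.0]
opening: 0.587
grip_force: 0.0
```

Run:
```python
from h import *
s=arm.sense();print(s['time'],s['tool_pos'],s['joints'],s['opening'])
a=arm.grab_frame('side')[:,:,::-1];b=arm.grab_frame('top')[:,:,::-1]
print(proj('side',[(.508,-.339,.136),(.508,-.279,.136)]),proj('top',[(.508,-.339,.136),(.508,-.279,.136)]))
cv2.imwrite('pics/c2.png',np.hstack([crop(a,205,230,140,140,400,400),crop(b,360,170,140,140,400,400)]))
```

```text
1.3 [ 0.50767903 -0.27814073  0.20064039] [-5.93642998e-01 -1.06830561e-02  1.84292891e+00 -6.21524280e-04
  1.30958315e+00 -5.91671242e-01] 0.5866928787821135
[[273.16372551 324.23200804]
 [278.55962486 298.92147403]] [[460.10611921 230.13049995]
 [436.97908664 229.47816693]]
```

View pics/c2.png

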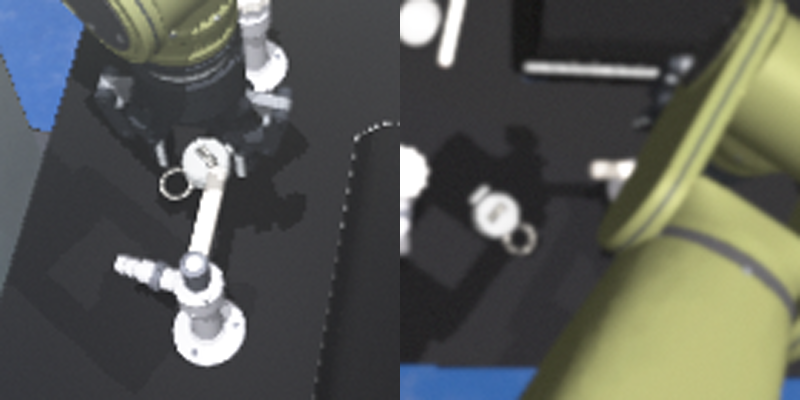

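The side crop shows the open fingers at about (160,155) and (238,162), on either side of the lever's line. I'll descend and grip.

Scaled: 0.076 m is 0.095, 0.06 m is 0.075.

Emit:
{"method": "servo_tool", "body": {"commands": [[[0.05, 0, 0, 0.0375, 0, 0, 0], [0.05, 0, 0, 0.075, 0, 0, 0], [0.05, 0, 0, 0.095, 0, 0, 0], [0.05, 0, 0, 0.095, 0, 0, 0], [0.0, 0, 0, 0.095, 0, 0, 0], [0.0, 0, 0, 0.095, 0, 0, 0], [0.0, 0, 0, 0.095, 0, 0, 0], [0.0, 0, 0, 0.095, 0, 0, 0], [0.0, 0, 0, 0.095, 0, 0, 0], [0.0, 0, 0, 0.095, 0, 0, 0]]], "squeeze": 30}}

```text
time: 2.4
tool_pos: [0.5082, -0.2783, 0.1268]
tool_rot: [0.001, 0.708, 0.707, -0.0]
wrist_force: [-5.5, -0.1, 5.8]
opening: 0.159
grip_force: 29.0
```

Run:
```python
from h import *
s=arm.sense();p0=s['tool_pos'];R0=q2R(s['tool_rot']);print(p0,s['wrist_force'],s['opening'],s['grip_force'])
ax=np.array([.508,-.339,p0[2]])
for k in range(0,90,7): 
    Rz=R.from_euler('z',k,degrees=True); print(k,go(ax+Rz.apply(p0-ax),Rz*R0))
```

```text
[ 0.50824257 -0.27826334  0.12680951] [-5.51966584 -0.10554238  5.82121117] 0.15881331351698574 29.023095143493265
0 [0. 0. 0. 0. 0. 0.]
7 [-0.4 -7.4 -0.  -0.   0.  -7. ]
14 [ -1.8 -14.7  -0.   -0.    0.  -14. ]
21 [ -4.  -21.8  -0.   -0.    0.  -21. ]
28 [ -7.  -28.5  -0.   -0.    0.  -28. ]
35 [-10.9 -34.9  -0.   -0.1   0.  -35. ]
42 [-15.5 -40.7   0.   -0.1   0.  -42. ]
49 [-20.8 -45.9   0.   -0.1   0.  -49. ]
56 [-26.6 -50.4   0.   -0.1   0.  -56. ]
63 [-33.  -54.2   0.   -0.1   0.  -63. ]
70 [-39.8 -57.2   0.   -0.1   0.  -70. ]
77 [-46.9 -59.3   0.   -0.1   0.  -77. ]
84 [-54.2 -60.6   0.1  -0.1   0.  -84. ]
```

Scaled: -0.0593 m is -0.0741, -0.0572 m is -0.0715, -77 degrees is -0.4278.

Emit:
{"method": "servo_tool", "body": {"commands": [[[0, -0.0005, -0.0093, 0, 0, 0, -0.0389], [0, -0.0023, -0.0184, 0, 0, 0, -0.0778], [0, -0.005, -0.0273, 0, 0, 0, -0.1167], [0, -0.0088, -0.0356, 0, 0, 0, -0.1556], [0, -0.0136, -0.0436, 0, 0, 0, -0.1944], [0, -0.0194, -0.0509, 0, 0, 0, -0.2333], [0, -0.026, -0.0574, 0, 0, 0, -0.2722], [0, -0.0333, -0.063, 0, 0, 0, -0.3111], [0, -0.0413, -0.0678, 0, 0, 0, -0.35], [0, -0.0498, -0.0715, 0, 0, 0, -0.3889], [0, -0.0586, -0.0741, 0, 0, 0, -0.4278], [0, -0.0586, -0.0741, 0, 0, 0, -0.4278], [0, -0.0586, -0.0741, 0, 0, 0, -0.4278]]]}}

```text
time: 3.7
tool_pos: [0.4492, -0.3235, 0.1268]
tool_rot: [0.0, 0.113, 0.994, 0.001]
wrist_force: [-3.6, 7.1, 8.7]
opening: 0.155
grip_force: 29.5
```

Run:
```python
from h import *
s=arm.sense();print(s['wrist_force'],s['wrist_torque'],s['joints'],s['opening'],s['grip_force'])
d=s['tool_pos']-[.508,-.339,0];print(np.degrees(np.arctan2(d[1],d[0])),np.hypot(*d[:2]))
```

```text
[-3.62138232  7.07357853  8.74527984] [1.06091696 0.57266486 0.46782956] [-7.21968912e-01  1.61533034e-03  1.96101427e+00  1.80823449e-03
  1.17972369e+00 -2.06791297e+00] 0.15537139876554681 29.522786736488342
165.2610215158562 0.06077202270154165
```

Scaled: -0.0096 m is -0.012, -0.0064 m is -0.008, -9 degrees is -0.05.

Emit:
{"method": "servo_tool", "body": {"commands": [[[0, -0.0001, -0.004, 0, 0, 0, -0.0167], [0, -0.0005, -0.008, 0, 0, 0, -0.0333], [0, -0.001, -0.012, 0, 0, 0, -0.05], [0, -0.001, -0.012, 0, 0, 0, -0.05], [0, -0.001, -0.012, 0, 0, 0, -0.05]]]}}

```text
time: 4.2
tool_pos: [0.449, -0.327, 0.1265]
tool_rot: [0.001, 0.037, 0.999, 0.008]
wrist_force: [-0.7, 27.7, 15.3]
opening: 0.155
grip_force: 57.1
```

Run:
```python
from h import *
s=arm.sense();print(s['wrist_force'],s['wrist_torque'],s['opening'],s['grip_force'],q2R(s['tool_rot']).as_matrix()[:2,0])
d=s['tool_pos']-[.508,-.339,0];print(np.degrees(np.arctan2(d[1],d[0])),np.hypot(*d[:2]))
a=arm.grab_frame('side')[:,:,::-1];b=arm.grab_frame('top')[:,:,::-1]
cv2.imwrite('pics/c3.png',np.hstack([crop(a,215,250,120,120,400,400),crop(b,390,180,120,120,400,400)]))
```

```text
[-0.65723529 27.7277587  15.32818539] [ 4.4499673   0.04212706 -1.02920838] 0.15506168529088094 57.13780339574441 [-0.99729272  0.07352664]
168.52487891079215 0.060179509462129646
```

View pics/c3.png

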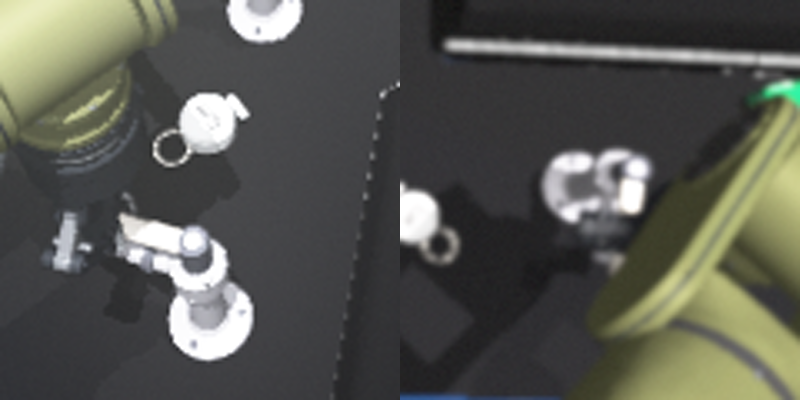

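The lever is in line above the nozzle and against its stop: 28 N side force, stalled at 168.5°. Now I'll relax, release and retreat upward.

Scaled: -0.12 m is -0.15, -0.07 m is -0.0875, 4 degrees is 0.0222.

Emit:
{"method": "servo_tool", "body": {"commands": [[[0, 0.0004, 0.005, 0, 0, 0, 0.0222], [0, 0.0004, 0.0063, 0, 0, 0, 0.0222], [0.04, 0.0004, 0.0063, 0, 0, 0, 0.0222], [0.04, 0.0004, 0.0063, 0, 0, 0, 0.0222], [0.04, 0.0004, 0.0063, 0, 0, 0, 0.0222], [0.04, 0.0004, 0.0063, 0, 0, 0, 0.0222], [0.04, 0.0004, 0.0063, -0.0375, 0, 0, 0.0222], [0.04, 0.0004, 0.0063, -0.0875, 0, 0, 0.0222], [0.04, 0.0004, 0.0063, -0.15, 0, 0, 0.0222], [0.04, 0.0004, 0.0063, -0.15, 0, 0, 0.0222]]]}}

```text
time: 5.3
tool_pos: [0.4504, -0.3319, 0.2539]
tool_rot: [0.006, 0.07, 0.998, -0.005]
wrist_force: [0.6, -0.2, 0.9]
opening: 0.47
grip_force: 0.0
```

Run:
```python
from h import *
s=arm.sense();print(s['tool_pos'],s['wrist_force'],s['joints'],s['opening'])
a=arm.grab_frame('side')[:,:,::-1];b=arm.grab_frame('top')[:,:,::-1]
cv2.imwrite('pics/side4.png',a);cv2.imwrite('pics/top4.png',b)
cv2.imwrite('pics/c4.png',np.vstack([np.hstack([crop(a,225,270,100,75,400,300),crop(b,395,200,100,75,400,300)]),np.hstack([crop(a,295,130,100,75,400,300),crop(b,215,170,100,75,400,300)])]))
```

```text
[ 0.45042164 -0.33187255  0.2539031 ] [ 0.59330993 -0.16525318  0.86843909] [-7.30928453e-01 -9.89495255e-02  1.83723565e+00 -4.92031465e-05
  1.38824766e+00 -2.16146161e+00] 0.4698658761050515
```

View pics/c4.png

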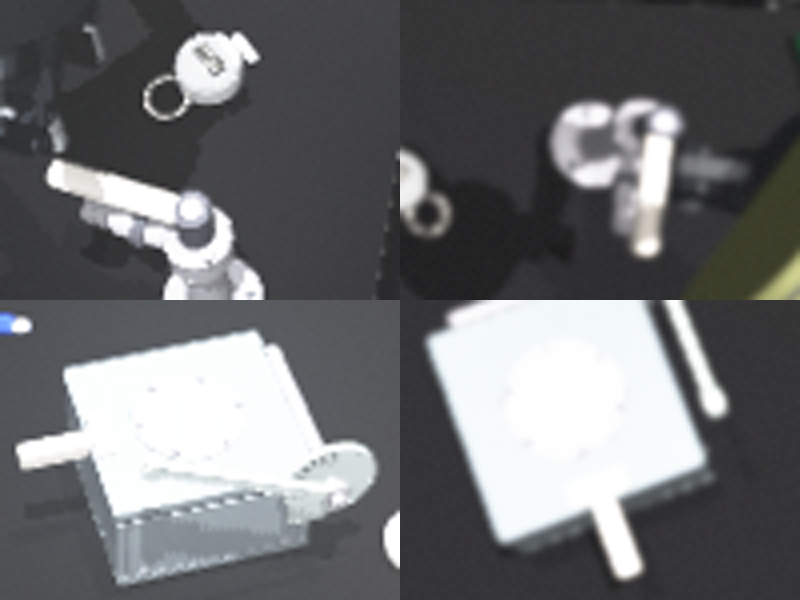

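The top crop shows the lever from (663,123) to (648,250), over the nozzle. It also shows the lid's front corners at (500,545) and (708,462) and the tongue tip at (628,577). I'll refit and plan the lift.

```bash
cat > fit.py <<'E'
from h import *
from scipy.optimize import least_squares
np.set_printoptions(precision=4,suppress=True)
S=lambda x,y,o:(o[0]+x/4,o[1]+y/4)
s1=lambda x,y:S(x,y,(295,130)); t1=lambda x,y:S(x-400,y,(215,140)); t4=lambda x,y:S(x-400,y-300,(215,170)); tl=lambda x,y:S(x-400,y,(395,200))
a,b=onz('top',tl(663,123),.143),onz('top',tl(648,250),.143); d=b-a; print('lever dir',a,b,np.degrees(np.arctan2(d[1],d[0])))
a,b=onz('top',tl(1,1),.096),0
def pts(p):
    x,y,w,a,hw,bx=p; Rz=R.from_euler('z',w).as_matrix(); c=np.array([x,y,0])
    L=[('top',t1(427,160),(bx,hw,.092)),('top',t4(500,540),(-.078,hw,.092)),('top',t4(708,462),(-.078,-hw,.092)),('side',s1(67,70),(-.078,hw,.092)),('side',s1(258,33),(bx,hw,.092)),('side',s1(117,215),(-.078,-hw,.092)),
     ('side',s1(18,155),(-.130,0,.086)),('top',t4(628,577),(-.130,0,.086)),
     ('top',t1(713,222),(.083-.155*np.cos(a),-.095,.086+.155*np.sin(a))),('side',s1(155,172),(.083-.155*np.cos(a),-.095,.086+.155*np.sin(a))),
     ('top',t1(655,65),(.083,-.095,.086)),('side',s1(340,195),(.083,-.095,.086))]
    return [(n,uv,c+Rz@np.array(q)) for n,uv,q in L]
f=lambda p:np.r_[np.ravel([proj(n,q)[0]-uv for n,uv,q in pts(p)]),(p[4]-.076)/.003,(p[5]-.075)/.006]
r=least_squares(f,[.6,.2,.4,.6,.076,.075],loss='soft_l1'); print(r.x); print(f(r.x)[:-2].reshape(-1,2))
Rz=R.from_euler('z',r.x[2]); c=np.r_[r.x[:2],0]; print('grip',c+Rz.apply([-.107,0,.086]),'hinge',c+Rz.apply([.083,0,.086]))
E
python3 fit.py
```

```text
lever dir [ 0.5055 -0.338   0.143 ] [ 0.424  -0.3243  0.143 ] 170.4609774890679
[0.6005 0.2063 0.3974 0.4539 0.0756 0.0747]
[[ 0.5639 -1.0403]
 [-0.1267 -0.559 ]
 [-0.2006 -0.8001]
 [-1.0827 -1.2982]
 [-0.9679 -1.1471]
 [-0.7461 -0.4659]
 [ 0.2365  0.1341]
 [ 0.6733 -1.8994]
 [ 0.883  -0.1706]
 [-0.6654 -0.4698]
 [ 0.0026 -0.1701]
 [-0.9678 -0.1715]]
grip [0.5018 0.1649 0.086 ] hinge [0.677  0.2384 0.086 ]
```

```bash
cat > lift.py <<'E'
from h import *
w=.3974; Rc=R.from_euler('z',w); G=np.array([.5018,.1649,.086]); H=np.array([.677,.2384,.086])
def pose(phi,up=0,th=0): # th deg lid angle
    y=Rc.apply([0,1,0]); Rt=R.from_rotvec(y*np.radians(phi))*down(np.degrees(w)+180)
    P=G+Rt.apply([0,0,.0187-up]); Q=R.from_rotvec(y*np.radians(th))
    return H+Q.apply(P-H),Q*Rt
E
python3 - <<'E'
from lift import *
p,r=pose(-15,.13);print(p,go(p,r))
E
```

```text
[0.47523832 0.15375122 0.19350754] [ 40.9 482.7  52.   -4.2 -14.5 -30.6]
```

Scaled: 0.4827 m is 0.6034, 0.12 m is 0.15, -30.6 degrees is -0.17.

Emit:
{"method": "servo_tool", "body": {"commands": [[[0.045, 0.0038, 0.05, 0, -0.0022, -0.0067, -0.0139], [0.045, 0.0088, 0.1, 0, -0.0039, -0.0133, -0.0278], [0.045, 0.0125, 0.15, 0, -0.0056, -0.02, -0.0422], [0.045, 0.0175, 0.2, 0, -0.0078, -0.0267, -0.0556], [0.045, 0.0213, 0.25, 0, -0.0094, -0.0333, -0.0706], [0.045, 0.025, 0.3, 0, -0.0117, -0.04, -0.085], [0.045, 0.03, 0.35, 0, -0.0139, -0.0467, -0.0989], [0.045, 0.0338, 0.4, 0, -0.0156, -0.0533, -0.1133], [0.045, 0.0388, 0.45, 0.0125, -0.0178, -0.06, -0.1278], [0.045, 0.0425, 0.5, 0.0313, -0.0194, -0.0667, -0.1417], [0.045, 0.0463, 0.55, 0.05, -0.0211, -0.0733, -0.1556], [0.045, 0.05, 0.5938, 0.0625, -0.0233, -0.0806, -0.17], [0.045, 0.0511, 0.6034, 0.065, -0.0233, -0.0806, -0.17], [0.045, 0.0511, 0.6034, 0.065, -0.0233, -0.0806, -0.17], [0.045, 0.0511, 0.6034, 0.065, -0.0233, -0.0806, -0.17]]], "squeeze": 60}}

```text
time: 6.9
tool_pos: [0.4742, 0.1541, 0.1921]
tool_rot: [0.126, -0.195, 0.972, 0.027]
wrist_force: [-0.2, -0.9, 0.6]
opening: 0.53
grip_force: 0.0
```

Run:
```python
from lift import *
s=arm.sense();print(s['joints'],s['wrist_force'])
p,r=pose(-15,.04);print(go(p,r)); p,r=pose(-15,0);print(go(p,r))
```

```text
[ 0.17305212 -0.36169092  2.17413082  0.06802523  1.07803232 -1.8188952 ] [-0.21848385 -0.87528679  0.58658218]
[-1.4 -0.9 88.9  0.2 -0.2 -0.1]
[-1.500e+00 -1.100e+00  1.289e+02  2.000e-01 -2.000e-01 -1.000e-01]
```

Descending to about 40 mm short, then a check.

Emit:
{"method": "servo_tool", "body": {"commands": [[[0.045, -0.0013, 0, 0.0375, 0, 0, 0], [0.045, -0.0018, -0.0011, 0.075, 0, 0, 0], [0.045, -0.0018, -0.0011, 0.1113, 0, 0, 0], [0.045, -0.0018, -0.0011, 0.1113, 0, 0, 0]]]}}

```text
time: 7.3
tool_pos: [0.4948, 0.1617, 0.1029]
tool_rot: [0.123, -0.194, 0.973, 0.027]
wrist_force: [-0.1, -0.0, -0.2]
opening: 0.528
grip_force: 0.0
```

Run:
```python
from lift import *
a=arm.grab_frame('side')[:,:,::-1];b=arm.grab_frame('top')[:,:,::-1]
cv2.imwrite('pics/c5.png',np.hstack([crop(a,270,110,100,100,400,400),crop(b,215,160,100,100,400,400)]))
p,r=pose(-15,0);print(go(p,r),arm.sense()['wrist_force'])
```

```text
[ 0.5  0.3 40.7  0.2 -0.1 -0.1] [0.62055206 0.34908752 0.47405911]
```

View pics/c5.png

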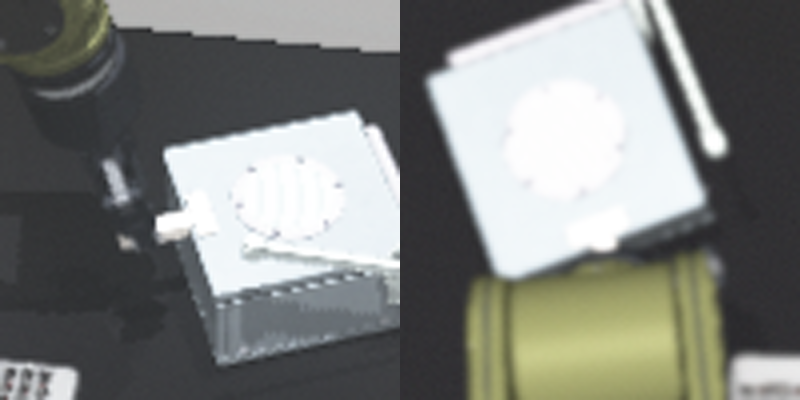

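In the side crop the near finger is at (140,225), crossing the middle of the tongue, whose tip is at (125,243) and root at (190,222). That is aligned, so I'll go down and grip.

Scaled: 0.041 m is 0.0513, 0.02 m is 0.025.

Emit:
{"method": "servo_tool", "body": {"commands": [[[0.045, 0.0004, 0.0003, 0.025, 0, 0, 0], [0.045, 0.0006, 0.0004, 0.0513, 0, 0, 0], [0.045, 0.0006, 0.0004, 0.0513, 0, 0, 0], [0.0, 0.0006, 0.0004, 0.0513, 0, 0, 0], [0.0, 0.0006, 0.0004, 0.0513, 0, 0, 0], [0.0, 0.0006, 0.0004, 0.0513, 0, 0, 0], [0.0, 0.0006, 0.0004, 0.0513, 0, 0, 0], [0.0, 0.0006, 0.0004, 0.0513, 0, 0, 0], [0.0, 0.0006, 0.0004, 0.0513, 0, 0, 0]]], "squeeze": 60}}

```text
time: 8.3
tool_pos: [0.5062, 0.1702, 0.0697]
tool_rot: [0.128, -0.196, 0.972, 0.029]
wrist_force: [-5.6, 10.8, 4.5]
opening: 0.149
grip_force: 61.0
```

Run:
```python
from lift import *
s=arm.sense();print(s['wrist_force'],s['tool_pos'],pose(-15)[0])
b=(s['tool_pos'],q2R(s['tool_rot'])); y=Rc.apply([0,1,0])
for k in list(range(2,26,2))+[26,27]:
    Q=R.from_rotvec(y*np.radians(k)); print(k,go(H+Q.apply(b[0]-H),Q*b[1],b))
```

```text
[-5.61119318 10.76027436  4.47654188] [0.5062209  0.17017885 0.06974833] [0.50626274 0.16677316 0.06793719]
2 [-1.2  0.  -6.3  0.   2.   0. ]
4 [ -2.7   0.1 -12.6   0.    4.    0. ]
6 [ -4.4   0.1 -18.8   0.    6.    0. ]
8 [ -6.2   0.2 -25.    0.    8.    0.1]
10 [ -8.3   0.2 -31.1   0.   10.    0.1]
12 [-10.7   0.3 -37.1   0.   12.    0.1]
14 [-13.2   0.3 -43.    0.   14.    0.1]
16 [-15.9   0.4 -48.9   0.   16.    0.1]
18 [-18.8   0.4 -54.6   0.   18.    0.1]
20 [-22.    0.4 -60.2   0.   20.    0.1]
22 [-25.3   0.5 -65.7   0.   22.    0.2]
24 [-28.8   0.5 -71.1   0.   24.    0.2]
26 [-32.5   0.6 -76.4   0.   26.    0.2]
27 [-34.4   0.6 -79.    0.   27.    0.2]
```

Scaled: -0.0764 m is -0.0955, 0.0034 m is 0.0043, 26 degrees is 0.1444.

Emit:
{"method": "servo_tool", "body": {"commands": [[[0, -0.0015, 0.0038, -0.0079, 0, 0.0111, 0], [0, -0.0034, 0.0038, -0.0158, 0, 0.0222, 0], [0, -0.0055, 0.0038, -0.0235, 0, 0.0333, 0], [0, -0.0078, 0.0038, -0.0313, 0, 0.0444, 0.0006], [0, -0.0104, 0.004, -0.0389, 0, 0.0556, 0.0006], [0, -0.0134, 0.0041, -0.0464, 0, 0.0667, 0.0006], [0, -0.0165, 0.0041, -0.0538, 0, 0.0778, 0.0006], [0, -0.0199, 0.0043, -0.0611, 0, 0.0889, 0.0006], [0, -0.0235, 0.0043, -0.0683, 0, 0.1, 0.0006], [0, -0.0275, 0.0043, -0.0753, 0, 0.1111, 0.0006], [0, -0.0316, 0.0044, -0.0821, 0, 0.1222, 0.0011], [0, -0.036, 0.0044, -0.0889, 0, 0.1333, 0.0011], [0, -0.0406, 0.0045, -0.0955, 0, 0.1444, 0.0011], [0, -0.0406, 0.0045, -0.0955, 0, 0.1444, 0.0011], [0, -0.0406, 0.0045, -0.0955, 0, 0.1444, 0.0011], [0, -0.0406, 0.0045, -0.0955, 0, 0.1444, 0.0011]]]}}

```text
time: 9.9
tool_pos: [0.5158, 0.1746, 0.1497]
tool_rot: [-0.094, -0.195, 0.976, -0.018]
wrist_force: [1.2, -4.9, -2.9]
opening: 0.151
grip_force: 60.3
```

Run:
```python
from lift import *
s=arm.sense();print(s['wrist_force'],s['grip_force'],s['opening'])
d=Rc.inv().apply(s['tool_pos']-H); d0=Rc.inv().apply(np.array([.5062,.1702,.0697])-H)
print('lid deg by TCP',np.degrees(np.arctan2(d[2],-d[0])-np.arctan2(d0[2],-d0[0])),np.hypot(d[0],d[2]),np.hypot(d0[0],d0[2]))
print(Rc.inv().apply(q2R(s['tool_rot']).as_matrix()[:,2]))
a=arm.grab_frame('side')[:,:,::-1];b=arm.grab_frame('top')[:,:,::-1]
cv2.imwrite('pics/c6.png',np.hstack([crop(a,280,90,130,130,400,400),crop(b,205,130,130,130,400,400)]))
for th in(.40,.45,.5):
  Q=R.from_rotvec(Rc.apply([0,1,0])*th)
  print(th,*[(n,proj(n,H+Q.apply(Rc.apply([(-.161,-.0756,.006),(-.161,.0756,.006),(-.155,-.095,0)]))).ravel()) for n in('side','top')])
```

```text
[ 1.22985274 -4.92718857 -2.90086746] 60.34423649311066 0.15061173593087546
lid deg by TCP 25.246325457506547 0.18463982088680644 0.18460556101739928
[-0.1905157   0.00200948 -0.98168209]
0.4 ('side', array([328.8311935 , 167.76700091, 315.18277487, 130.38745927,
       331.80856308, 174.60951334])) ('top', array([288.06200167, 200.26013211, 232.90800481, 221.07736585,
       294.7998816 , 197.14045667]))
0.45 ('side', array([330.12792932, 165.76078909, 316.33978867, 128.36939381,
       332.98109979, 172.6889536 ])) ('top', array([287.35050514, 198.44162057, 231.81486763, 219.37413234,
       294.19662424, 195.4699805 ]))
0.5 ('side', array([331.56047252, 163.75929454, 317.62464246, 126.36157871,
       334.28599356, 170.76844854])) ('top', array([286.58812652, 196.48818146, 230.67969079, 217.53010236,
       293.54315856, 193.66968552]))
```

View pics/c6.png

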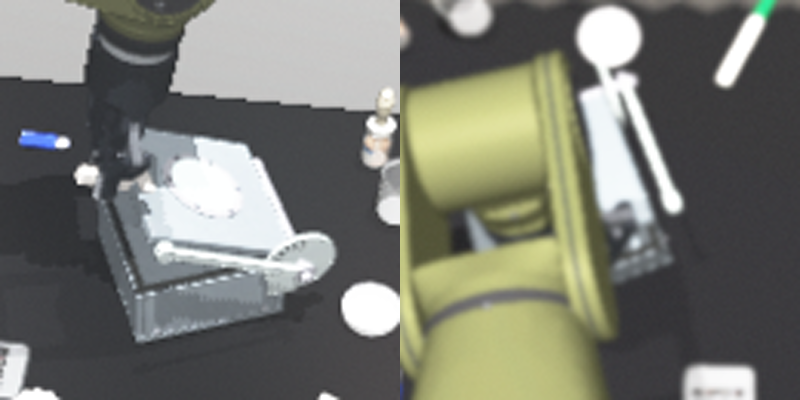

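The lid edge and the index arm look nearly parallel in the side crop. The lid corner near (152,237) gives about 0.43, against about 0.455 for the arm. I'll raise it 1° and check enlarged.

Scaled: -0.0032 m is -0.004, -0.0016 m is -0.002, 1 degrees is 0.0056.

Emit:
{"method": "servo_tool", "body": {"commands": [[[0, -0.0004, 0, -0.002, 0, 0.0028, 0], [0, -0.0008, 0, -0.004, 0, 0.0056, 0], [0, -0.0008, 0, -0.004, 0, 0.0056, 0], [0, -0.0008, 0, -0.004, 0, 0.0056, 0], [0, -0.0008, 0, -0.004, 0, 0.0056, 0]]]}}

```text
time: 10.5
tool_pos: [0.5169, 0.175, 0.1527]
tool_rot: [-0.103, -0.195, 0.975, -0.02]
wrist_force: [-0.1, -4.9, -2.4]
opening: 0.147
grip_force: 60.3
```

Run:
```python
from lift import *
s=arm.sense();print(s['wrist_force'],s['grip_force'],s['qd'])
d=Rc.inv().apply(s['tool_pos']-H); d0=Rc.inv().apply(np.array([.5062,.1702,.0697])-H)
print('lid by TCP',np.arctan2(d[2],-d[0])-np.arctan2(d0[2],-d0[0]))
a=np.mean([arm.grab_frame('side')[:,:,::-1].astype(float) for _ in range(4)],0).astype(np.uint8)
cv2.imwrite('pics/c7.png',crop(a,310,120,80,60,800,600))
for th in(.40,.43,.46,.49,.52):
  Q=R.from_rotvec(Rc.apply([0,1,0])*th)
  print(th,((proj('side',H+Q.apply(Rc.apply([(-.161,-.0756,.006),(-.009,-.0756,.006),(-.155,-.095,0),(-.01,-.095,0)])))-[310,120])*10).round().ravel())
```

```text
[-0.13691807 -4.90162031 -2.41972602] 60.30595779418945 [ 0.00208925 -0.00078247  0.00164905  0.0001256  -0.00156932 -0.00194197]
lid by TCP 0.4580719914712845
0.4 [188. 478. 652. 520. 218. 546. 661. 583.]
0.43 [196. 466. 653. 520. 225. 535. 662. 583.]
0.46 [204. 454. 654. 519. 232. 523. 662. 582.]
0.49 [213. 442. 655. 519. 240. 512. 663. 581.]
0.52 [222. 430. 656. 518. 248. 500. 663. 581.]
```

View pics/c7.png

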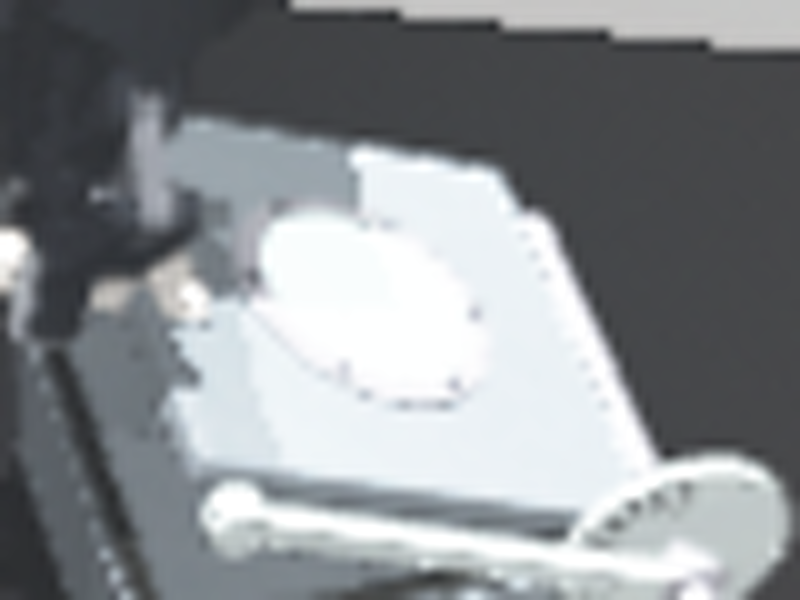

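The lid's near edge runs from (195,463) to (575,512), and the arm from its button at (232,518) to its hub at (690,580). They are parallel to within about 0.03 rad, and the arm is perhaps slightly higher. I'll trim up 0.8° and settle.

Scaled: -0.0026 m is -0.0033, -0.0013 m is -0.0016, 0.8 degrees is 0.0044.

Emit:
{"method": "servo_tool", "body": {"commands": [[[0, -0.0003, 0, -0.0016, 0, 0.0022, 0], [0, -0.0005, 0, -0.0033, 0, 0.0044, 0], [0, -0.0005, 0, -0.0033, 0, 0.0044, 0], [0, -0.0005, 0, -0.0033, 0, 0.0044, 0], [0, -0.0005, 0, -0.0033, 0, 0.0044, 0], [0, -0.0005, 0, -0.0033, 0, 0.0044, 0], [0, -0.0005, 0, -0.0033, 0, 0.0044, 0], [0, -0.0005, 0, -0.0033, 0, 0.0044, 0], [0, -0.0005, 0, -0.0033, 0, 0.0044, 0], [0, -0.0005, 0, -0.0033, 0, 0.0044, 0]]]}}

```text
time: 11.7
tool_pos: [0.5178, 0.1754, 0.1551]
tool_rot: [-0.109, -0.195, 0.974, -0.021]
wrist_force: [0.8, -6.0, -2.7]
opening: 0.149
grip_force: 60.3
```

Run:
```python
from lift import *
s=arm.sense();print(s['wrist_force'],s['grip_force'],abs(s['qd']).max(),arm.hand_in())
```

```text
the job is handed in; nothing more can be done
[ 0.82325101 -6.03021921 -2.74241706] 60.28630256652832 0.0020828211591058963 None
```

I handed the job in at 11.7 s with the tap lever open at its stop and the gripper holding the lid still (60 N grip) at about 0.46 rad. I measured the index arm at 0.45–0.48 rad, so the lid should be within the 0.07 rad limit, but the hand-in call returned no verdict.

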